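# Set the bench shaker's guarded selector to the green mark

### The job

The laboratory shaker must run at its green setting, but its selector is shut under the clear hood. Slip the blade of the blue-handled spatula under the hood's orange lip and lever the hood up with it until it stands open by itself; then turn the black selector knob until its pointer clicks in at the green mark. Finish with your hand off everything, the hood still open and the spatula lying flat on the bench, and do not shift the bottle, the jar or the tip box.

Things in the scene. Friction and masses are not known exactly. Their poses are not given: they have to be found in the camera images.
- shaker: Fixed beige bench shaker, 340 (x) x 190 (y) mm, flat top deck 60 mm above the bench. Origin: centre of its underside, on the bench; local +x points away from the robot (turned up to 0.25 rad either way), z up. Selector axis vertical at local (-75, 0) mm; deck ends in front at x = -170 mm; a black platform, top at 82 mm, covers the deck behind x = 70 mm.
- cover (a joint): Hinge of the clear hood over the selector, rad: 0 shut, grows as its front edge swings up and back, stop at 1.75. No latch, little friction: its weight shuts it below about 1.3 rad; beyond that it falls open and stays on the stop. About 0.7 N upwards at the lip starts it.
- cover_hood: Clear bluish hood, 120 g, 3 mm walls, open below; shut, it is 130 (x) x 150 (y) mm, top 111 mm above the bench. Its front wall, 130 mm in front of the hinge, ends 9 mm above the deck, where an orange lip 110 mm wide, 4 mm thick sticks 15 mm out. The 9 mm gap below is open in front and free to 35 mm behind that wall. Origin: middle of the hinge line; axes as the shaker's when shut.
- cover_lip (a point): Middle of the orange lip's outer front edge, on its underside, 145 mm from the hinge; 69 mm above the bench when shut, and 15 mm behind the deck's front edge. Moves with the hood.
- cover_hinge (a point): Middle of the hood's hinge line, which runs along the shaker's y axis, 72 mm above the bench at the shaker's local x = -10 mm.
- selector (a joint): Angle of the selector knob, rad, 0 to 2.618, growing clockwise seen from above. Six spring detents 0.524 rad (30 degrees) apart, the first at 0. Let go, it snaps into the nearest; about 0.07 N m turns it out of one. It starts in the first or second detent; the coloured marks stand at the third, fourth and fifth, in any order.
- selector_grip (a point): On the knob's axis, 91 mm above the bench: the TCP's place to grip the knob's upright bar (50 mm long, 15 mm wide, from 69 to 102 mm above the bench, on a disc of 56 mm diameter). The bar lies along the line from the axis to selector_aim.
- selector_aim (a point): Point of the knob 46 mm from its axis in the direction in which its pointer (the white line on the bar) points, at deck height. It lies over a mark's centre when the knob points at that mark.
- mark_green: Green round mark, 16 mm in diameter and 2 mm thick, fixed on the deck 46 mm from the selector's axis, at one of the detents (which one varies). Origin: its centre, underneath. This is the one to set.
- mark_yellow: The same in yellow, at another detent. Not wanted.
- mark_red: The same in red, at another detent. Not wanted.
- spatula: Loose flat spatula, about 80 g, 190 mm long along its x axis. Blue handle 110 x 20 (y) x 16 mm from local x = -95 to 15 mm; steel blade 30 mm wide, 3 mm thick from there to x = 95 mm, mid-plane 8 mm above the underside. Origin: on the underside, x = 0. Starts flat on the bench left or right of the shaker, blade pointing roughly away from the robot.
- spatula_tip (a point): Middle of the blade's front edge, local (95, 0, 8) mm.
- spatula_grip (a point): Point in the handle near the centre of mass, local (-20, 0, 8) mm; the handle is 20 mm wide here, gripped across y.
- tip_box: White box of pipette tips with a green plate on top, 120 x 85 x 73 mm, 350 g, loose, on the other side of the shaker from the spatula. Origin: centre of its underside. Leave alone.
- reagent: Amber bottle, 68 mm diameter, 150 mm high, loose, to the left of the shaker. Origin: centre of its underside. Leave alone.
- buffer_jar: White jar, 76 mm diameter, 130 mm high, loose, to the right of the shaker. Origin: centre of its underside. Leave alone.
Not all that is in view belongs to the job. Several things look just like the spatula: the one meant starts nearest to the robot's base.

How it is judged:
On the way, in this order (a step that is already met when the one before it is completed fails the run):
1. the hood is being lifted (over 0.3 rad) with the spatula bearing on it (value of joint cover above 0.3 rad and contact force between spatula and cover_hood above 0.05 N), for 0.05 s.
2. the hood stands open (over 1.5 rad), nothing but its stop holding it (value of joint cover above 1.5 rad and contact force between anything else and cover_hood below 0.05 N), for 0.2 s.
3. the selector points at the green mark (horizontal distance between selector_aim and mark_green below 0.007 m), for 0.2 s.
At the end, for the whole second after the job is handed in: The hood stands open (joint over 1.5 rad), the selector rests in the green mark's detent (aim point within 7 mm of the mark's centre, seen from above), the spatula lies flat and still on the bench (underside within 12 mm of it, tilted less than 0.2 rad), bottle, jar and tip box are where they were (value of joint cover above 1.5 rad and horizontal distance between selector_aim and mark_green below 0.007 m and velocity of joint selector between -0.1 and 0.1 rad/s and height (world z) of spatula between -0.01 and 0.012 m and angle between spatula's own z axis and vertical below 0.2 rad and linear speed of spatula below 0.02 m/s); the robot touches nothing.
It fails at once if the tip box is shifted by more than 40 mm or tipped (distance of tip_box from where it was at the start of the episode above 0.04 m or angle between tip_box's own z axis and vertical above 0.35 rad).
It fails at once if the amber bottle is shifted by more than 40 mm or tipped (distance of reagent from where it was at the start of the episode above 0.04 m or angle between reagent's own z axis and vertical above 0.35 rad).
It fails at once if the white jar is shifted by more than 40 mm or tipped (distance of buffer_jar from where it was at the start of the episode above 0.04 m or angle between buffer_jar's own z axis and vertical above 0.35 rad).
It also fails if it takes over 72 s, if anything falls off the work surface, if the arm or the gripper's body presses on something with over 40 N, if the wrist force passes 120 N, or if a joint passes its speed limit or range.

### The arm

A 6-joint arm with a two-finger parallel gripper is mounted at the origin on the work surface. World frame = base frame: x ahead of the robot, y to its left, z up, the work surface at z = 0. Lengths are in m, angles in rad, forces in N, time in s.
With the tool pointing down it reaches from about 0.375 to 0.9 m from the base axis. Payload 3.1 kg.
Tool frame: the origin (TCP) lies between the finger pads, 19 mm behind the fingertips; this is the grasp point; z points along the fingers, y is the direction in which the jaws open and shut (so a half turn about z gives the same grasp; the last joint's range is limited). The gripper opens to 85 mm and grips with 20 to 120 N. Pads are 22 mm wide; open, the fingers measure 114 mm over their backs; the gripper's body (76 mm by 85 mm) begins 54 mm behind the grasp point. The pads swing forward as they close: fully open they stand 13 mm farther back than shut.
Start: joints at [-1.492, 0.527, 1.433, -0, 1.181, -0.178], TCP at [0.159, -0.604, 0.25] pointing down, gripper open.
Joint ranges: [-3.08, 3.08], [-0.75, 2.2], [0.22, 2.44], [-1.43, 4.57], [0, 2.65], [-2.85, 2.85]. Speed limits (rad/s): [2.79, 2.79, 3.14, 3.14, 3.14, 3.14].

### API

Orientations are given as a unit quaternion [w, x, y, z].
In Python, from station import * gives the robot as it stands. The module is installed in compiled form; this text tells all that it offers. Calls block until the motion is done:
- move_pose(position, orientation): joint-space move of the TCP to a pose.
- move_straight(position, rot=None, v=0.15): straight line of the TCP; rot=None keeps the orientation; v is the mean speed in m/s.
- movej(angles): joint-space move.
- release() and close(newtons=None): open the fingers fully, or close them until they stop; newtons is the grip in N (None keeps the last).
- dwell(seconds).
- solve_ik(position, orientation): joint angles nearest the present ones, or None.
- get_obs(): the state.
- read_camera(name): name is "scene" or "top" or "wrist"; returns a dict with "image" (400x640x3 uint8, red, green, blue), "mtx" (3x3 intrinsics, pixels), "position" and "rotation" of the camera in the world; the wrist camera has in their place "hand_eye" (4x4, takes a point from camera to tool coordinates, whose origin is the TCP and whose axes are the flange's). Camera axes: x right, y down, z forward; pixel columns grow to the right and rows downward; lengths in m; the calibration is good to about 2 mm. A picture is of the moment at which its call begins: read the wrist's pose just before it. There is no depth.
A pose or a line that the arm cannot do raises PlanningError and nothing moves.
- finish_job(): hands the job in, once; it reports no verdict.
Trained networks look in the newest picture that a camera, given by its name, has taken for a name from the list of things; names that differ only in an ending like _2 or _b are one class to them, and where a whole thing is asked for, a point or a joint stands for the part that bears it (a point fixed in the world has none). Each returns a list of dicts, best first, with "conf" (0 to 1); they miss things now and then, are a little off and sometimes report something else, mostly with a low value. They report only what shows in the picture. A call takes as long as a camera call. They do not tell look-alikes from the thing itself.
- search_frame(camera, name): "extent" ([left, top, right, bottom] in pixels, round what is visible of it).
- landmark_of(camera, name): "at" ([column, row] in pixels: a listed point, or the origin of a listed thing).
The state is a dict: "time_s": time; "qpos": joint angles; "joint_velocities": joint speeds; "effort": joint torques, N m; "tool_pos": TCP position; "orientation": TCP orientation; "wrist_force": force on the tool from outside, world axes, zero at the start; "ft_torque": the same for the moment, N m; "finger_gap": finger opening in m.
Only numpy, scipy, OpenCV 4.12 (cv2) and the standard library are available. Lean on these libraries where they do the work, as an engineer would, in place of code of your own. Each camera call takes 0.05 s, during which the arm holds its last target. There are 200 camera calls.

## Working session

There is one attempt and no reset: what is moved stays moved. The work goes in short steps, each a Python script; the robot and the scene stay as the last script left them, time stands still between calls to the robot, and variables do not carry over. Pictures are saved under pics/ and viewed, about 8 in all and at most 12, crops included, and the job is handed in when it is done.

```bash
mkdir -p pics; cat > h.py <<'E'
from station import *
import numpy as np, cv2
from scipy.spatial.transform import Rotation as R
def snap(n,fn=None):
    o=get_obs(); c=read_camera(n)
    if fn: cv2.imwrite('pics/'+fn,c['image'][:,:,::-1])
    if 'hand_eye' in c:
        T=np.eye(4);q=o['orientation'];T[:3,:3]=R.from_quat([q[1],q[2],q[3],q[0]]).as_matrix();T[:3,3]=o['tool_pos']
        T=T@np.array(c['hand_eye']);c['position']=T[:3,3];c['rotation']=T[:3,:3]
    c['position']=np.array(c['position']);c['rotation']=np.array(c['rotation'])
    if c['rotation'].shape!=(3,3): q=c['rotation'];c['rotation']=R.from_quat([q[1],q[2],q[3],q[0]]).as_matrix()
    return c
def unproj(c,px,z):
    d=c['rotation']@np.linalg.inv(np.array(c['mtx']))@np.array([px[0],px[1],1.])
    return c['position']+d*(z-c['position'][2])/d[2]
def proj(c,p):
    v=np.array(c['mtx'])@(c['rotation'].T@(np.array(p)-c['position']));return v[:2]/v[2]
def quat(M):
    q=R.from_matrix(M).as_quat();return [q[3],q[0],q[1],q[2]]
E
python3 - <<'E'
from h import *
print(get_obs())
Z=dict(shaker=0,cover_lip=.069,cover_hinge=.072,selector_grip=.091,selector_aim=.06,mark_green=.06,mark_yellow=.06,mark_red=.06,spatula=0,spatula_tip=.008,spatula_grip=.008,tip_box=0,reagent=0,buffer_jar=0)
for n in('top','scene'):
    c=snap(n,n+'1.png');print(n,c['position'])
    for k,z in Z.items():
        print(k,[(round(d['conf'],2),np.round(d['at']).tolist(),unproj(c,d['at'],z).round(3)[:2].tolist()) for d in landmark_of(n,k)][:4])
E
```

```text
{'time_s': 0.0, 'qpos': array([-1.49246971e+00,  5.28469190e-01,  1.43385521e+00,  1.71248623e-05,
        1.18139614e+00, -1.78514382e-01]), 'joint_velocities': array([ 0.0010155 ,  0.00117446, -0.00029488,  0.00025618,  0.0003557 ,
       -0.00022865]), 'effort': array([-1.60949689e-04, -4.42352414e+01, -1.78027582e+01, -2.64479659e-04,
        8.30699166e-03,  1.05970241e-06]), 'tool_pos': array([ 0.15873901, -0.60383382,  0.24904669]), 'orientation': array([-1.06221104e-03,  9.91765270e-01,  1.28064506e-01,  6.11827308e-05]), 'wrist_force': array([ 0.0321285 ,  0.48101368, -0.02809577]), 'ft_torque': array([ 0.00192268, -0.01822097, -0.00956504]), 'finger_gap': 0.08529530202470083}
top [ 0.4241394  -0.09062314  1.12881372]
shaker [(0.95, [307.0, 184.0], [0.648, -0.016])]
cover_lip [(0.67, [306.0, 232.0], [0.494, -0.015])]
cover_hinge []
selector_grip [(0.27, [200.0, 230.0], [0.508, 0.284])]
selector_aim []
mark_green []
mark_yellow []
mark_red [(0.47, [402.0, 163.0], [0.689, -0.299])]
spatula [(0.78, [393.0, 229.0], [0.502, -0.273]), (0.68, [456.0, 232.0], [0.488, -0.459])]
spatu
[... 531 characters left out ...]
[(0.74, [354.0, 200.0], [0.626, -0.011])]
selector_grip []
selector_aim [(0.55, [338.0, 207.0], [0.613, -0.046])]
mark_green [(0.53, [348.0, 202.0], [0.612, -0.015])]
mark_yellow [(0.58, [356.0, 202.0], [0.624, 0.0])]
mark_red [(0.54, [348.0, 204.0], [0.618, -0.022]), (0.39, [340.0, 209.0], [0.621, -0.047])]
spatula []
spatula_tip [(0.89, [245.0, 260.0], [0.589, -0.289]), (0.6, [361.0, 230.0], [0.664, -0.016]), (0.57, [192.0, 246.0], [0.473, -0.365])]
spatula_grip [(0.81, [148.0, 272.0], [0.497, -0.471]), (0.64, [227.0, 231.0], [0.474, -0.278])]
tip_box [(0.59, [401.0, 166.0], [0.503, 0.302])]
reagent [(0.94, [446.0, 201.0], [0.707, 0.258])]
buffer_jar [(0.91, [267.0, 298.0], [0.702, -0.3])]
```

View pics/top1.png

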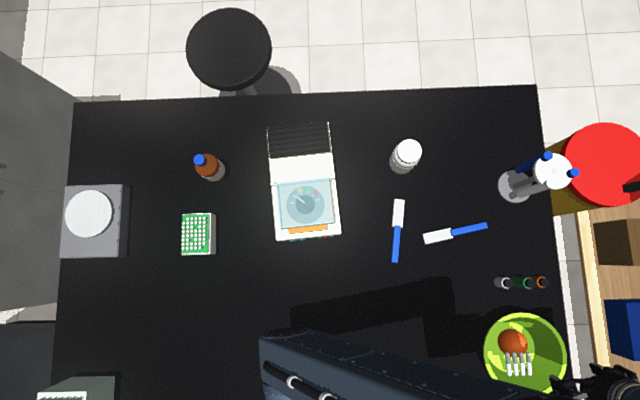

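View pics/scene1.png

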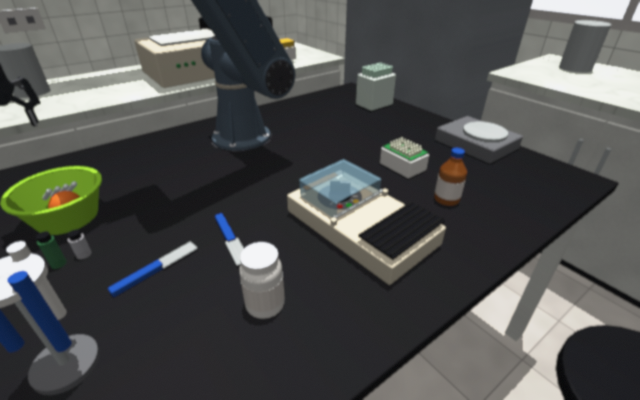

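The top view shows the hood and shaker at about (306,185), with the orange lip at (308,229). The two spatulas are at (397,230), blade pointing away, and (455,232). The first is nearer the base, so it's the one meant. The tip box (198,233), bottle and jar are clear of the work. Next I take close wrist views.

```bash
cat >> h.py <<'E'
def down(yaw):
    c,s=np.cos(yaw),np.sin(yaw);return quat(np.array([[c,s,0],[s,-c,0],[0,0,-1.]]))
def lm(c,n,k,z,m=3):
    r=[(round(d['conf'],2),np.round(d['at'],1).tolist(),unproj(c,d['at'],z).round(4)[:2].tolist()) for d in landmark_of(n,k)][:m]
    print(k,r);return r
E
python3 - <<'E'
from h import *
move_pose([.47,-.27,.25],down(-.15))
c=snap('wrist','w_spat.png');print(c['position'],c['rotation'][:,2])
for k,z in dict(spatula=0,spatula_tip=.008,spatula_grip=.008).items(): lm(c,'wrist',k,z)
move_pose([.46,-.02,.33],down(0))
c=snap('wrist','w_hood.png');print(c['position'],c['rotation'][:,2])
for k,z in dict(shaker=0,cover_lip=.069,cover_hinge=.072,selector_grip=.091,selector_aim=.06,mark_green=.06,mark_yellow=.06,mark_red=.06).items(): lm(c,'wrist',k,z)
a=cv2.imread('pics/w_spat.png');b=cv2.imread('pics/w_hood.png')
cv2.imwrite('pics/two.png',cv2.resize(np.vstack([a,b]),(480,600)))
print(get_obs()['time_s'],get_obs()['tool_pos'])
E
```

```text
[ 0.54477788 -0.28184505  0.37436181] [-0.29442901  0.04422637 -0.95464946]
spatula [(0.84, [329.3, 147.4], [0.4953, -0.2816]), (0.66, [470.4, 131.3], [0.4889, -0.4521])]
spatula_tip [(0.66, [397.2, 161.3], [0.4675, -0.3605])]
spatula_grip [(0.61, [493.8, 130.2], [0.4872, -0.4757]), (0.59, [331.3, 166.5], [0.4732, -0.2807])]
[ 0.53609904 -0.02037832  0.45408944] [-2.97856893e-01 -3.43726122e-04 -9.54610472e-01]
shaker [(0.58, [311.6, 15.3], [0.649, -0.005]), (0.25, [499.1, 148.7], [0.4746, -0.2809])]
cover_lip [(0.84, [320.6, 140.4], [0.4944, -0.0168])]
cover_hinge []
selector_grip [(0.21, [312.2, 6.4], [0.6345, -0.0088]), (0.16, [500.7, 136.1], [0.5016, -0.2281])]
selector_aim []
mark_green []
mark_yellow []
mark_red []
4.85 [ 0.4600455  -0.02042428  0.32977257]
```

View pics/two.png

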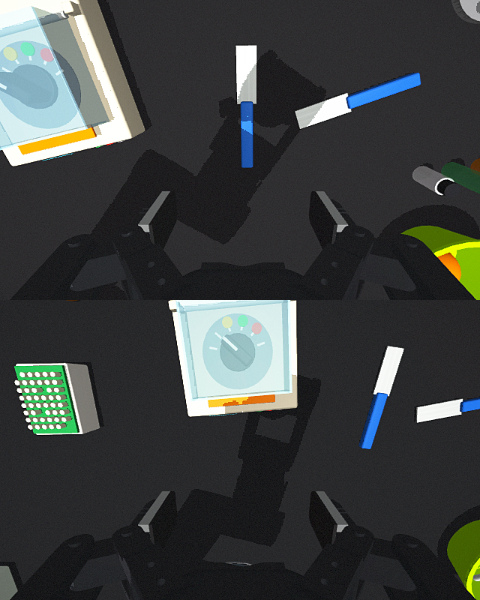

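The wrist views show the target spatula lying from (328,60) at the tip to (329,223) at the handle end. The hood view shows the lip at about (322,140), and the marks through the hood run yellow, green, red clockwise with the pointer up and to the left. Now I fit exact poses by colour.

```bash
cat > fit.py <<'E'
from h import *
# poses at which pictures were taken are reproduced from the printed camera data
K=np.array(read_camera('wrist')['mtx'])
def cam(yaw,p,img):
    c0=read_camera('wrist');T=np.eye(4);q=down(yaw);T[:3,:3]=R.from_quat([q[1],q[2],q[3],q[0]]).as_matrix()
    C=T[:3,:3]@np.array(c0['hand_eye'])[:3,:3]
    return dict(mtx=K,position=np.array(p),rotation=C,image=cv2.imread('pics/'+img)[:,:,::-1])
def rect(c,lo,hi,z,box):
    h=cv2.cvtColor(np.ascontiguousarray(c['image']),cv2.COLOR_RGB2HSV)
    m=cv2.inRange(h,np.array(lo),np.array(hi));b=np.zeros_like(m);x0,y0,x1,y1=box;b[y0:y1,x0:x1]=m[y0:y1,x0:x1]
    b=cv2.morphologyEx(b,cv2.MORPH_CLOSE,np.ones((5,5)))
    cs,_=cv2.findContours(b,cv2.RETR_EXTERNAL,cv2.CHAIN_APPROX_NONE);k=max(cs,key=cv2.contourArea)
    P=np.array([unproj(c,p[0],z)[:2]*1000 for p in k],np.float32)
    r=cv2.minAreaRect(P);B=cv2.boxPoints(r);e=[B[1]-B[0],B[2]-B[1]];e=max(e,key=np.linalg.norm)
    print(np.round(r[0],1),np.round(r[1],1),'dir deg',round(np.degrees(np.arctan2(e[1],e[0])),2));return r
if __name__=='__main__':
    a=cam(-.15,[0.54477788,-0.28184505,0.37436181],'w_spat.png');b=cam(0,[0.53609904,-0.02037832,0.45408944],'w_hood.png')
    print('handle');rect(a,(100,120,60),(125,255,255),.016,(290,100,370,240));rect(b,(100,120,60),(125,255,255),.016,(460,40,545,210))
    print('blade');rect(a,(0,0,110),(180,60,255),.0095,(290,40,370,150));rect(b,(0,0,110),(180,60,255),.0095,(480,40,560,150))
    print('lip');rect(a,(8,150,90),(28,255,255),.073,(0,150,150,220));rect(b,(8,150,90),(28,255,255),.073,(240,100,400,170))
    print('deck b');rect(b,(10,10,120),(40,120,255),.06,(200,0,420,165))
    t=snap('top');print('top lip');rect(t,(8,150,90),(28,255,255),.073,(280,215,340,245))
    x=b['image'][0:170,200:430];cv2.imwrite('pics/crop1.png',cv2.resize(x[:,:,::-1],None,fx=3.4,fy=3.4,interpolation=cv2.INTER_CUBIC))
E
python3 fit.py
```

```text
handle
[ 457.6 -275.1] [ 19.7 109.2] dir deg -7.84
[ 457.6 -270.8] [ 26.5 109.2] dir deg -7.83
blade
[ 549.1 -287.9] [30.8 84.4] dir deg -7.85
[ 549.3 -287.7] [31.  84.4] dir deg -7.89
lip
[502.5 -18.8] [ 13.6 111.3] dir deg -84.62
[502.2 -18. ] [ 11.8 109.2] dir deg -85.22
deck b
[508.3 -21.8] [ 54.4 178.3] dir deg -84.29
top lipTraceback (most recent call last):
  File "fit.py", line 22, in <module>
    t=snap('top');print('top lip');rect(t,(8,150,90),(28,255,255),.073,(280,215,340,245))
                                   ~~~~^^^^^^^^^^^^^^^^^^^^^^^^^^^^^^^^^^^^^^^^^^^^^^^^^^
  File "fit.py", line 12, in rect
    cs,_=cv2.findContours(b,cv2.RETR_EXTERNAL,cv2.CHAIN_APPROX_NONE);k=max(cs,key=cv2.contourArea)
                                                                       ~~~^^^^^^^^^^^^^^^^^^^^^^^^
ValueError: max() iterable argument is empty
```

The two views agree. The spatula origin is at (0.496,-0.2805) with yaw -0.137. The shaker yaw is about +0.09 and the lip edge is at (0.4945,-0.0185). Now I grasp the spatula.

```bash
python3 - <<'E'
from h import *
psi=-.137
move_pose([.496,-.2805,.10],down(psi))
move_straight([.496,-.2805,.021],v=.1)
o=get_obs();print(o['tool_pos'],o['wrist_force'])
close(70);o=get_obs();print('grip',o['tool_pos'],o['finger_gap'],o['wrist_force'])
move_straight([.496,-.2805,.16],v=.2)
o=get_obs();print('up',o['tool_pos'],o['finger_gap'],o['wrist_force'],o['ft_torque'],o['time_s'])
c=snap('wrist','w_held.png')
for k in('spatula_tip','spatula_grip'): lm(c,'wrist',k,.008+.139)
p=np.array([.496+.095*np.cos(psi),-.2805+.095*np.sin(psi),.147]);print(proj(c,p))
# reach check for insertion
s=.09;lip=np.array([.4945,-.0185]);u=np.array([np.cos(s),np.sin(s)])
for d in(-.015,.035):
    q=lip+u*(d-.095);print(d,q,solve_ik([*q,.077],down(s)),solve_ik([*q,.2],down(s)))
E
```

```text
[ 0.49637561 -0.28074025  0.02143814] [ 0.49130131 -0.35022495  0.29521788]
grip [ 0.49618454 -0.28065842  0.0215266 ] 0.01780574049596074 [ 0.17574985 -0.12922894  4.17797254]
up [ 0.49524007 -0.27987287  0.15900793] 0.01798110591782291 [-0.59009263 -0.46524754 -0.55040828] [-0.01837374 -0.01875154 -0.02024797] 8.7667
spatula_tip [(0.85, [321.3, 54.2], [0.5901, -0.2916]), (0.74, [411.1, 205.8], [0.5199, -0.3245])]
spatula_grip [(0.82, [535.1, 168.9], [0.5299, -0.381]), (0.72, [324.0, 296.0], [0.4766, -0.2771])]
[325.78390255  53.41544343]
-0.015 [ 0.3849452  -0.02838664] [-3.65299479e-01  5.95390388e-01  2.16475494e+00 -4.44089210e-16
  3.81447323e-01  1.11549685e+00] [-3.65299479e-01  3.00163820e-01  2.05733013e+00 -4.44089210e-16
  7.84098707e-01  1.11549685e+00]
0.035 [ 0.43474284 -0.02389271] [-3.12687278e-01  6.14449758e-01  2.04126119e+00 -4.44089210e-16
  4.85881710e-01  1.16810905e+00] [-3.12687278e-01  3.58318085e-01  1.94534731e+00 -4.44089210e-16
  8.37927254e-01  1.16810905e+00]
```

View pics/w_held.png

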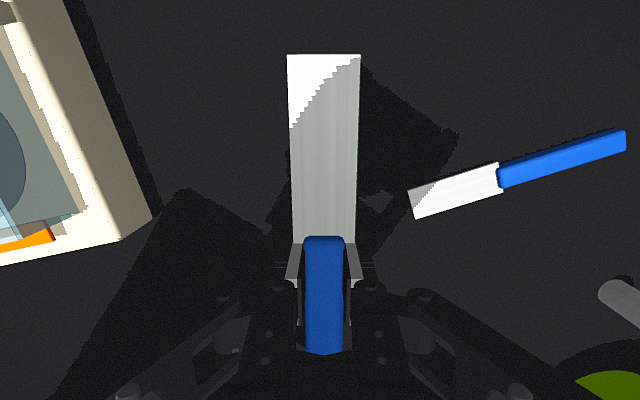

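The spatula is held straight. The tip is centred at (324,54), and I predicted (326,53). Next I check the pitch from the blade width, then move in front of the lip.

```bash
python3 - <<'E'
from h import *
c=snap('wrist');o=get_obs();tp=o['tool_pos'];psi=-.137
u=np.array([np.cos(psi),np.sin(psi),0]);n=np.array([-u[1],u[0],0]);g=c['image'].astype(int).sum(2)
for dx in(.09,.03):
    for dz in(-.003,0,.003):
        b=tp+u*dx+[0,0,-.0135+.0015+dz];e=[proj(c,b+n*s) for s in(.015,-.015)];print(dx,dz,np.round(e,1).tolist(),round(np.linalg.norm(e[0]-e[1]),1))
    r=int(round((e[0][1]+e[1][1])/2));row=g[r,260:390];gr=np.diff(row);print('obs row',r,260+np.argmax(gr)+.5,260+np.argmin(gr)+.5)
s=.09;lip=np.array([.4945,-.0185]);U=np.array([np.cos(s),np.sin(s)])
q=lip+U*(-.015-.095)
move_pose([*q,.16],down(s));move_straight([*q,.0785],v=.1)
o=get_obs();print(q,o['tool_pos'],o['wrist_force'],o['time_s'])
c=snap('wrist','w_pre.png');lm(c,'wrist','spatula_tip',.0645);lm(c,'wrist','cover_lip',.069)
c=snap('scene');x=c['image'][130:230,240:400];cv2.imwrite('pics/pre_scene.png',cv2.resize(x[:,:,::-1],None,fx=4,fy=4,interpolation=cv2.INTER_CUBIC))
a=cv2.imread('pics/w_pre.png');b=cv2.imread('pics/pre_scene.png');cv2.imwrite('pics/pre.png',cv2.resize(np.vstack([a[:300],b]),(512,560)))
E
```

```text
0.09 -0.003 [[289.2, 69.2], [360.5, 69.2]] 71.3
0.09 0 [[288.4, 68.4], [361.3, 68.4]] 72.9
0.09 0.003 [[287.5, 67.5], [362.2, 67.5]] 74.6
obs row 68 286.5 359.5
0.03 -0.003 [[293.4, 204.5], [355.9, 204.6]] 62.5
0.03 0 [[292.8, 206.5], [356.5, 206.6]] 63.7
0.03 0.003 [[292.2, 208.6], [357.2, 208.7]] 65.0
obs row 209 291.5 355.5
[ 0.3849452  -0.02838664] [ 0.38530784 -0.02868097  0.07864729] [ 0.48571587 -0.44553423 -1.1554544 ] 11.0
spatula_tip [(0.79, [321.7, 55.4], [0.4804, -0.0189])]
cover_lip [(0.64, [324.4, 6.0], [0.4971, -0.0185])]
```

View pics/pre.png

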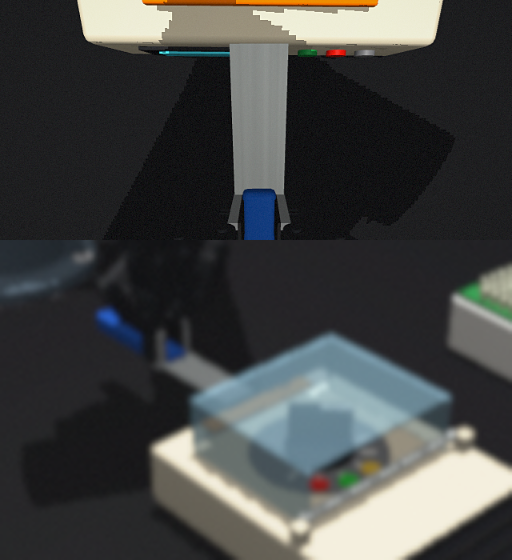

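The blade width fits a level blade at both ends. The tip sits at the deck edge, square to the lip and centred on it. Now I insert the blade and lift along the hood's arc.

```bash
cat >> h.py <<'E'
S=.09;LIP=np.array([.4945,-.0185]);U=np.array([np.cos(S),np.sin(S)]);HINGE=LIP+U*.145
def tcp(tipx,midz,off=.0135):   # tip x relative to hinge, blade mid-plane height
    q=HINGE+U*(tipx-.095);return [*q,midz+off]
def rep(t):
    o=get_obs();print(t,o['tool_pos'].round(4),'F',o['wrist_force'].round(2),'M',o['ft_torque'].round(2),'gap',round(o['finger_gap'],4),'t',round(o['time_s'],2))
E
python3 - <<'E'
from h import *
rep('pre')
move_straight(tcp(-.145-.015,.0644),v=.1)
move_straight(tcp(-.145+.015,.0644),v=.08);rep('half')
move_straight(tcp(-.145+.040,.0644),v=.08);rep('in')
for th in np.arange(0.05,1.33,.14):
    c,s=np.cos(th),np.sin(th);x=-.127*c-.003*s;z=.072+.127*s-.003*c
    move_straight(tcp(x+.022,z-.0015),v=.12);rep('th %.2f'%th)
c=snap('scene','lift_s.png');w=snap('wrist','lift_w.png')
cv2.imwrite('pics/lift.png',cv2.resize(np.vstack([w['image'],c['image']])[:,:,::-1],(480,600)))
E
```

```text
pre [ 0.3853 -0.0285  0.079 ] F [ 0.65 -0.72 -0.74] M [-0.04 -0.01 -0.02] gap 0.0181 t 11.2
half [ 0.4144 -0.0255  0.0778] F [-1.03  0.52 -0.64] M [0.01 0.01 0.01] gap 0.018 t 11.97
in [ 0.4392 -0.0233  0.0778] F [-0.48  0.47 -0.61] M [ 0.   -0.01 -0.03] gap 0.0181 t 12.44
th 0.05 [ 0.4389 -0.0233  0.0875] F [-0.77  0.25 -1.32] M [0.01 0.09 0.01] gap 0.0181 t 12.69
th 0.19 [ 0.4417 -0.0234  0.1052] F [ 0.28 -0.11 -2.06] M [-0.01 -0.05 -0.03] gap 0.0179 t 12.99
th 0.33 [ 0.4459 -0.023   0.1222] F [ 0.63 -0.74 -1.26] M [-0.01 -0.07 -0.  ] gap 0.0179 t 13.29
th 0.47 [ 0.4522 -0.0224  0.1385] F [ 0.41 -0.64 -1.76] M [ 0.01 -0.01 -0.03] gap 0.018 t 13.59
th 0.61 [ 0.4608 -0.0216  0.1539] F [ 0.76  0.79 -1.76] M [-0.04 -0.03  0.01] gap 0.0184 t 13.89
th 0.75 [ 0.4715 -0.0206  0.168 ] F [ 1.2  -0.73 -1.49] M [-0.08 -0.07  0.01] gap 0.0179 t 14.19
th 0.89 [ 0.484  -0.0194  0.1804] F [ 0.63  0.16 -1.43] M [ 0.   -0.04  0.  ] gap 0.0179 t 14.49
th 1.03 [ 0.4981 -0.0181  0.191 ] F [ 0.06  0.19 -1.32] M [-0.04 -0.03  0.  ] gap 0.018 t 14.79
th 1.17 [ 0.5136 -0.0167  0.1994] F [ 0.21  0.6  -1.4 ] M [ 0.02  0.04 -0.04] gap 0.018 t 15.09
th 1.31 [ 0.53   -0.0151  0.2053] F [-0.03  0.33 -3.88] M [-0.   -0.02 -0.02] gap 0.0179 t 15.39
```

View pics/lift.png

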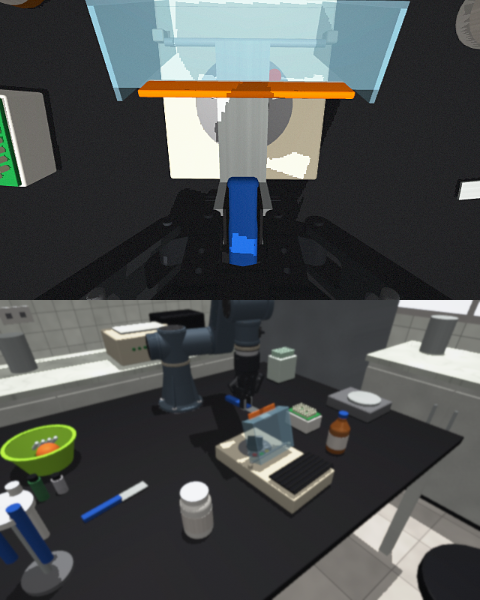

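The lift worked. The wrist view shows the hood resting on the blade with the lip at (245,90), and the scene view shows it nearly upright. Next I push it over, withdraw and check.

```bash
python3 - <<'E'
from h import *
move_straight(tcp(.012,.188),v=.1);rep('a')
move_straight(tcp(.038,.169),v=.1);rep('b')
dwell(.5)
w=snap('wrist')
move_straight(tcp(-.09,.169),v=.2);rep('c')
c=snap('scene');t=snap('top')
cv2.imwrite('pics/open.png',np.vstack([cv2.resize(w['image'],(480,300)),np.hstack([c['image'][120:270,240:400],t['image'][110:260,240:400],t['image'][110:260,160:320]])])[:,:,::-1])
E
```

```text
a [ 0.5558 -0.0129  0.2013] F [-0.19  0.79 -0.89] M [-0.    0.02 -0.01] gap 0.0178 t 15.9
b [ 0.5817 -0.0105  0.182 ] F [ 0.26 -0.01 -1.1 ] M [ 0.    0.02 -0.01] gap 0.0178 t 16.38
c [ 0.4565 -0.0226  0.183 ] F [-0.21 -0.11 -1.09] M [-0.01 -0.02 -0.02] gap 0.0181 t 17.72
```

View pics/open.png

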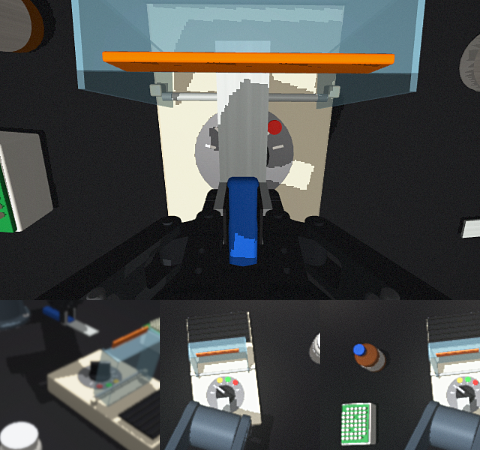

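The hood stands open on its stop, and the knob and red mark at (275,127) are now uncovered. I put the spatula back on its original spot, then measure the knob.

```bash
python3 - <<'E'
from h import *
p=get_obs()['tool_pos'];move_straight([p[0],p[1],.23],v=.25)
move_pose([.496,-.2805,.09],down(-.137))
move_straight([.496,-.2805,.0235],v=.12);rep('low')
move_straight([.496,-.2805,.0215],v=.03);rep('down')
release();dwell(.2);rep('rel')
move_straight([.496,-.2805,.12],v=.25)
w=snap('wrist','w_put.png');lm(w,'wrist','spatula_tip',.008);lm(w,'wrist','spatula',0)
move_pose([.46,-.02,.30],down(S))
w=snap('wrist','w_knob.png');rep('knob view')
for k,z in dict(selector_grip=.091,selector_aim=.06,mark_green=.062,mark_yellow=.062,mark_red=.062,cover_lip=.2).items(): lm(w,'wrist',k,z)
K=HINGE-U*.065;print('knob model',K,proj(w,[*K,.102]),proj(w,[*K,.06]))
hsv=cv2.cvtColor(w['image'],cv2.COLOR_RGB2HSV)
for n,lo,hi in(('green',(40,80,50),(85,255,255)),('yellow',(20,90,80),(36,255,255)),('red',(0,130,80),(7,255,255))):
    _,_,st,ce=cv2.connectedComponentsWithStats(cv2.inRange(hsv,np.array(lo),np.array(hi)))
    for a,b in zip(st[1:],ce[1:]):
        if a[4]>60:
            q=unproj(w,b,.062)[:2];d=q-K
            if np.hypot(*d)<.08: print(n,a[4],b.round(1),q.round(4),'r',round(np.hypot(*d),4),'ang',round(np.degrees(np.arctan2(d[1],d[0])-S),1))
x=w['image'][0:200,200:440];cv2.imwrite('pics/knob.png',np.vstack([cv2.resize(x,(576,480),interpolation=cv2.INTER_CUBIC)])[:,:,::-1])
E
```

```text
low [ 0.4965 -0.2804  0.024 ] F [-0.11 -0.14 -1.49] M [ 0.05 -0.04 -0.02] gap 0.0179 t 19.99
down [ 0.4963 -0.2808  0.0221] F [-0.08 -0.04  0.27] M [ 0.01 -0.03  0.01] gap 0.0182 t 20.24
rel [ 0.496  -0.2805  0.0215] F [ 0.19  0.19 -0.19] M [ 0.02 -0.   -0.02] gap 0.0854 t 21.1
spatula_tip [(0.83, [325.0, 75.8], [0.5912, -0.2943]), (0.72, [420.7, 222.8], [0.4675, -0.358])]
spatula [(0.82, [323.6, 199.4], [0.4963, -0.2802]), (0.59, [531.2, 184.5], [0.4856, -0.4524])]
knob view [ 0.4603 -0.0209  0.2991] F [-0.35 -0.67  0.91] M [-0.01 -0.    0.  ] gap 0.0854 t 23.05
selector_grip [(0.62, [326.5, 61.7], [0.5773, -0.0128])]
selector_aim []
mark_green [(0.49, [340.6, 20.8], [0.6215, -0.0238])]
mark_yellow [(0.74, [315.5, 21.6], [0.6184, 0.0024])]
mark_red [(0.61, [357.5, 37.4], [0.6075, -0.0434])]
cover_lip []
knob model [ 0.57417622 -0.01130972] [324.80780543  63.55457819] [324.66374012  68.51225203]
green 220 [337.3  20.6] [ 0.6213 -0.0204] r 0.048 ang -16.0
yellow 220 [314.5  20.3] [0.6195 0.0035] r 0.0477 ang 13.0
red 205 [356.6  33.3] [ 0.6113 -0.042 ] r 0.0482 ang -44.7
```

View pics/knob.png

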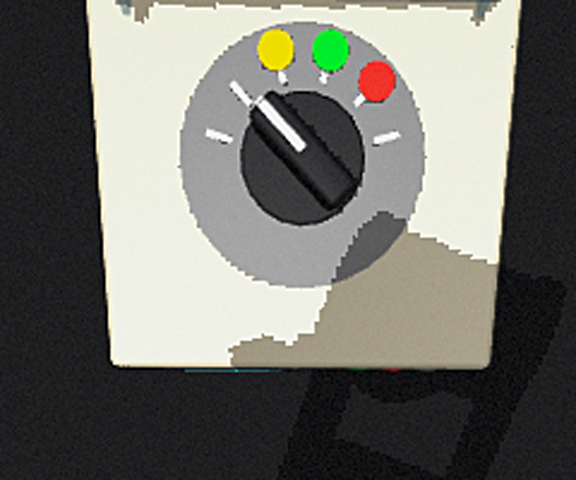

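The spatula is back where it was, with its origin at (0.496,-0.280). On the knob, the pointer is at the second detent. The marks run yellow, green, red at the third, fourth and fifth, so green needs 60° clockwise. The mark radii come out 2 mm too long, which puts the axis near (0.5765,-0.012). I'll refine that from above, with the camera side turned away from the hood.

```bash
cat > knob.py <<'E'
from h import *
from scipy.optimize import least_squares
def marks(w):
    hsv=cv2.cvtColor(w['image'],cv2.COLOR_RGB2HSV);M=[]
    for lo,hi in(((20,90,80),(36,255,255)),((40,80,50),(85,255,255)),((0,130,80),(7,255,255))):
        _,_,st,ce=cv2.connectedComponentsWithStats(cv2.inRange(hsv,np.array(lo),np.array(hi)))
        c=[unproj(w,b,.062)[:2] for a,b in zip(st[1:],ce[1:]) if a[4]>60]
        c=[q for q in c if np.hypot(*(q-[.5765,-.012]))<.065];M.append(c[0] if c else None)
    i=[k for k in range(3) if M[k] is not None]
    f=lambda p:np.concatenate([M[k]-p[:2]-.046*np.array([np.cos(p[2]-k*np.pi/6),np.sin(p[2]-k*np.pi/6)]) for k in i])
    s=least_squares(f,[.5765,-.012,.35]);print('marks',i,'axis',s.x[:2].round(4),'yellow deg',np.degrees(s.x[2]).round(2),'res',np.abs(s.fun).max().round(4));return s.x
E
python3 - <<'E'
from knob import *
w=snap('wrist');a=marks(w)
yaw=a[2]+np.pi/6-np.pi   # flipped tool, along the bar at detent 2
pos=[.576,-.012,.24]
q=np.array(solve_ik(pos,down(yaw)));print(q)
if q[5]>0: q=None
print(q)
if q is not None:
    movej(q);rep('above');w=snap('wrist','w_above.png');marks(w);lm(w,'wrist','selector_grip',.091);lm(w,'wrist','selector_aim',.06)
    cv2.imwrite('pics/above.png',w['image'][:,:,::-1])
E
```

```text
marks [0, 1, 2] axis [ 0.5762 -0.0123] yellow deg 19.87 res 0.0001
[-2.14709185e-01  4.73509900e-01  1.56856680e+00 -4.44089210e-16
  1.09951595e+00 -2.65583840e+00]
[-2.14709185e-01  4.73509900e-01  1.56856680e+00 -4.44089210e-16
  1.09951595e+00 -2.65583840e+00]
above [ 0.576  -0.012   0.2401] F [-0.47 -1.19  0.56] M [-0.06  0.04  0.01] gap 0.0854 t 26.62
marks [0, 1, 2] axis [ 0.5762 -0.0121] yellow deg 19.83 res 0.0002
selector_grip [(0.82, [323.0, 189.2], [0.5748, -0.0133])]
selector_aim []
```

Two opposite views agree on the axis to within 0.2 mm. Now I grip and turn the knob.

```bash
python3 - <<'E'
from knob import *
K=[.5762,-.0122]
move_straight([*K,.20],v=.15);move_straight([*K,.0915],v=.12);rep('at knob')
close(35);rep('closed')
q=np.array(get_obs()['qpos']);
for f in(.5,1.0):
    p=q.copy();p[5]+=f*np.pi/3;movej(p);rep('turn %.1f'%f)
dwell(.3);release();dwell(.3);rep('rel')
move_straight([*K,.24],v=.2);rep('up')
w=snap('wrist','w_done.png');marks(w);lm(w,'wrist','selector_aim',.06)
p=get_obs()['tool_pos'];move_pose([.44,-.02,.32],down(S));dwell(.3)
w2=snap('wrist','w_done2.png');t=snap('top');c=snap('scene')
for k in('reagent','buffer_jar','tip_box'): lm(c,'scene',k,0,1)
lm(w2,'wrist','selector_aim',.06);lm(t,'top','selector_aim',.06);lm(t,'top','spatula',0)
cv2.imwrite('pics/done.png',np.vstack([w2['image'],np.hstack([t['image'][90:290,160:320],c['image'][110:310,230:490],t['image'][110:310,340:560]])])[:,:,::-1])
rep('end')
E
```

```text
at knob [ 0.5768 -0.0123  0.0923] F [-0.19  0.12  0.33] M [-0.01  0.   -0.03] gap 0.0855 t 28.23
closed [ 0.5765 -0.0123  0.0918] F [-0.04 -1.09  2.8 ] M [-0.05  0.13  0.02] gap 0.0145 t 28.88
turn 0.5 [ 0.5765 -0.0124  0.0918] F [-0.45 -0.92  1.86] M [-0.09 -0.   -0.06] gap 0.0146 t 29.44
turn 1.0 [ 0.5765 -0.0125  0.0918] F [ 0.58 -1.34  1.26] M [-0.2  -0.   -0.02] gap 0.0145 t 30.01
rel [ 0.5764 -0.0123  0.0918] F [ 0.5   0.44 -0.29] M [0.01 0.01 0.  ] gap 0.0855 t 31.29
up [ 0.5753 -0.012   0.2391] F [-0.91  0.29 -0.58] M [ 0.06 -0.02 -0.03] gap 0.0855 t 32.18
marks [0, 1, 2] axis [ 0.5764 -0.0122] yellow deg 19.68 res 0.0004
selector_aim [(0.27, [135.1, 306.1], [0.6814, -0.2542])]
reagent [(0.83, [446.9, 203.8], [0.7155, 0.2503])]
buffer_jar [(0.71, [266.9, 303.7], [0.7139, -0.3074])]
tip_box [(0.78, [400.3, 167.6], [0.506, 0.2943])]
selector_aim []
selector_aim [(0.81, [303.2, 187.7], [0.6255, -0.0081]), (0.57, [312.8, 193.3], [0.608, -0.0359]), (0.39, [401.9, 199.1], [0.5829, -0.293])]
spatula [(0.87, [395.6, 229.7], [0.4992, -0.28]), (0.79, [456.0, 230.7], [0.4912, -0.4595])]
end [ 0.44 -0.02  0.32] F [ 0.42 -0.3  -0.53] M [ 0.04 -0.03  0.03] gap 0.0851 t 35.4
```

View pics/done.png

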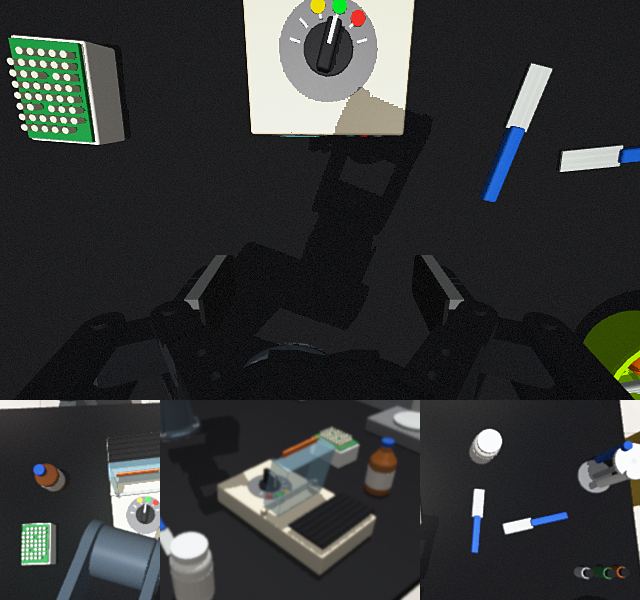

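The pointer's white line at (333,28) points at the green mark (340,6). The hood stands open, the spatula lies flat, and the other things haven't moved.

```bash
python3 -c "
from h import *
finish_job()"
```

```text
the job is handed in; nothing more can be done
```

The shaker selector is set to green with the hood open, and the job was handed in at about 35 s of the 72 s allowed. No verdict is reported.

**What I did:** I slid the spatula blade under the orange lip and lifted the hood along its arc. I then pushed it over until it rested on its stop. The spatula went back on its original spot, and I turned the knob 60° clockwise from the second detent to green at the fourth.

**Last checks:**
- **Hood:** it stood open with nothing touching it in the wrist, top and scene views.
- **Selector:** the white pointer line aims at the green mark in the wrist picture.
- **Spatula:** it lay flat on the bench. Its origin measured (0.496, -0.280) just after release, the same as at the start to within 1 mm.
- **Bottle, jar and tip box:** their positions differed from the first reading by about 8 to 14 mm. I put that down to detector noise, as nothing came near them.
- **Hand:** the gripper was open and clear of everything, with contact forces near zero.

**Unsure:** the `selector_aim` detector found nothing, or only a wrong low-confidence spot, in the wrist pictures. Its best hit in the top camera was about 12 mm from green's centre, but a top-camera pixel covers about 3 mm and its pictures were coarse. I relied on the close wrist picture and the known 30° detents instead.

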